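Show a finished ring housing to the inspection camera

ROBOT

A 7-joint arm with a two-finger parallel gripper is mounted at the origin on the work surface. World frame = base frame: x ahead of the robot, y to its left, z up, the work surface at z = 0. Lengths are in m, angles in rad, forces in N, time in s.
With the tool pointing down it reaches from about 0.425 to 0.95 m from the base axis. Payload 4.7 kg.
Tool frame: the origin (TCP) lies on the centre line of the jaws, within the pads' length; the fingertips stand 8 mm ahead of it and the grasp point (between the pads) lies 11 mm behind it (manip.tips_ahead is the distance from the TCP to the fingertips, in m); z points along the fingers, y is the direction in which the jaws open and shut (so a half turn about z gives the same grasp; the last joint's range is limited). The gripper opens to 87 mm and grips with 3 to 60 N. Pads are 19 mm wide; open, the fingers measure 117 mm over their backs; the gripper's body (75 mm by 190 mm) begins 51 mm behind the grasp point.
Start: joints at [-0.029, 0.469, -0.049, 1.532, 0.024, 1.141, -0.082], TCP at [0.675, 0, 0.231] pointing down, gripper open.
Joint ranges: [-2.59, 2.59], [-0.33, 1.99], [-1.39, 1.29], [0.1, 2.45], [-1.04, 4.18], [0.21, 1.99], [-2.66, 2.66]. Speed limits (rad/s): [2.57, 2.57, 3.14, 3.14, 3.14, 3.14, 3.14].

INTERFACE

Orientations are given as a 3x3 rotation matrix whose columns are the frame's x, y, z axes.
In Python, from cell import get_obs, snapshot, get_calibration, ticket, find_in, outline_of, manip gives the robot as it stands.
- The arm moves only by the shell command python3 -m creep 'ROWS' [FORCE]. ROWS is JSON, a list that holds one entry, the list of rows, each a list of 7 numbers: the turn, a rotation vector about the tool's x, y, z in degrees, then the shift along the tool's x, y, z in m, then the gripper's target within -1 to 1 (fully open at 1, half-way at 0, shut at -1). In form: [[[rx, ry, rz, tx, ty, tz, hand], ...]]. A call has 1 to 10 rows; each row is the pose to reach, as a shift and turn from the pose commanded when the call began, along the tool's axes at that moment; what a row does not reach only later rows make up. A row lasts 1/10 s, in which the tool goes at most 50 mm and 8.59 degrees, less where a joint would pass 70% of its speed; a pose out of reach is approached as far as the arm can. A call with a gripper value outside its range is refused whole. The fingers move at their own pace and stop on an object; FORCE is the grip in N (left out, the last holds). Time passes only in rows, so rows that repeat a pose let the fingers close. It gives the time, the measured TCP pose, the force and the opening at its end, in the units of the state.
- get_obs(): the state, without advancing time (a new reading comes with each control period).
- snapshot(name): name is "scene" or "side" or "wrist"; returns (picture, depth): 480x640x3 uint8, red, green, blue; 480x640 float32, m along the optical axis (not along the pixel's ray), 0 where there is no reading.
- get_calibration(name): a dict with "mtx" (3x3 intrinsics, pixels), "eye" and "orientation" of the camera in the world. Camera axes: x right, y up, looking along -z (the intrinsics and any distortion apply to the point x, -y, -z); pixel columns grow to the right and rows downward; lengths in m; the calibration is good to about 2 mm. A picture is of the moment at which its call begins: read the wrist's pose just before it. get_calibration takes no time and is no camera call; for the wrist camera it gives the pose at the moment of the call.
- ticket.sign_off(): hands the job in, once; it reports no verdict.
Trained networks look in the newest picture that a camera, given by its name, has taken for a name from the list of things; names that differ only in an ending like _2 or _b are one class to them, and where a whole thing is asked for, a point or a joint stands for the part that bears it (a point fixed in the world has none). Each returns a list of dicts, best first, with "p" (0 to 1); they miss things now and then, are a little off and sometimes report something else, mostly with a low value. They report only what shows in the picture. A call takes as long as a camera call. They do not tell look-alikes from the thing itself.
- find_in(camera, thing): "point" ([column, row] in pixels, amid what is visible of it).
- outline_of(camera, thing): "pixels" (480x640 bool, what is visible of it) and "point" ([column, row] in pixels, amid what is visible of it).
The state is a dict: "t": time; "joints": joint angles; "joint_vel": joint speeds; "effort": joint torques, N m; "position": TCP position; "ee_rot": TCP orientation; "ft_force": force on the tool from outside, world axes, zero at the start; "ft_torque": the same for the moment, N m; "width": finger opening in m.
Only numpy, scipy, OpenCV 4.12 (cv2) and the standard library are available. Lean on these libraries where they do the work, as an engineer would, in place of code of your own. Each camera call takes 0.05 s, during which the arm holds its last target.

TASK

Take the finished housing (the one with the round brass cover) out of the slotted carrier, drawing it straight up by its bare top lug with your fingers off the ring, and turn it so that its graduated ring faces the inspection camera squarely, centred on the lens about 15 cm in front of it. Finish while still holding it there, up in the air and steady, for the camera to take its picture: do not put it down or let go. Leave the other two housings standing in the carrier and do not touch the camera or its stand.

Things in the scene. Friction and masses are not known exactly. Their poses are not given: they have to be found in the camera images.
- housing: finished housing to take, the only one with a round brass cover (32 across, 9 thick, front of the side lobe at y 29, z 101). Cream plate 8 mm thick, 62 wide, 149 high, 0.28 kg, upright in a slot, leaning up to 6 degrees. Origin: centre of lower edge, mid thickness; z up the plate, x front normal (ring side), y along its width. Foot 56 wide, z 0 to 40; round middle centred at z 68
- lug (a point): grip point on that housing's bare top lug, at x 0, y 0, z 133 mm of the housing, same axes. The lug is 30 wide (y), 10 thick (x), from z 99 to its rounded top at z 149; the fingers go on its front and back, 70 mm from the next housing's lug
- housing_ring: graduated chrome ring fixed on the front of that housing, not to be touched: 54 outside diameter, 30 bore, 16 high. Origin: centre of its front face, at x 20, y 0, z 68 mm of the housing; same axes, x pointing out of the front along the bore
- housing_b: another housing of the same shape and size in the carrier, chrome ring, dark hole in the lobe instead of a brass cover; it stays there. Same origin and axes
- housing_c: another housing of the same shape and size in the carrier, dark ring, dark hole in the lobe instead of a brass cover; it stays there. Same origin and axes
- rack: slotted aluminium carrier, fixed, 262 long (x) by 84 (y) by 40 high (52 at its two ends). Origin: centre of its underside. Slots at x -70, 0 and 70 mm, 11 wide, floor 10 and rim 40 mm above the bench, so a housing lifted 35 mm is clear. The housings stand in them in any order, fronts to the carrier's +x, tops 159 mm above the bench
- camera_stand: inspection camera's stand, fixed: base plate 150 x 130 x 14 (x 30 to 180 mm), post 20 diameter, 414 high, at x 90 mm. Origin: on the bench, 330 mm straight below the middle of the camera head's level tilt axis. The camera looks to its -x
- lens (a point): centre of the front of the grey camera's black ring light (76 across), 60 mm ahead of the tilt axis. -x is where the camera looks (sloping down), y level, z up across it. The ring's front face belongs at x -150 mm, y 0, z 0 of this frame, the housing's x parallel to this x (towards the camera); any turn about that line will do
- camera_tilt (a joint): how far the camera looks down below level, rad, 0.35 to 0.70; stiff, stays as it is
Things that resemble listed ones, but are neither listed nor needed, are in the scene too. What is shaped like the housing but purple is not meant. What is shaped like the housing_b but blue is not meant.

How it is judged:
On the way, in this order (a step that is already met when the one before it is completed fails the run):
1. the finished housing is drawn clear of the carrier, upright, in the fingers by its lug (z of housing in the frame of rack above 0.043 m and angle between housing's own z axis and vertical below 0.35 rad and contact force between housing and rack below 0.2 N and contact force between the fingers and housing above 1 N and distance between the grasp point and lug below 0.035 m), for 0.1 s.
2. its ring faces the camera squarely, centred, about 15 cm from the lens (x of housing_ring in the frame of lens between -0.18 and -0.12 m and y of housing_ring in the frame of lens between -0.02 and 0.02 m and z of housing_ring in the frame of lens between -0.02 and 0.02 m and angle between the x axis of housing and the x axis of lens, either way round below 0.2 rad and angle between housing's own x axis and vertical below 1.5 rad and contact force between the fingers and housing above 1 N and distance between the grasp point and lug below 0.035 m), for 0.3 s.
At the end, for the whole second after the job is handed in: finished housing gripped within 35 mm of the lug point, still, touching nothing else; ring front 120-180 mm before the lens, within 20 mm of its line sideways and up/down, 100 mm up, axis within 0.2 rad of the line, front to the camera; other two upright in the carrier, moved under 15 mm (all of step 2 and contact force between housing and rack below 0.2 N and contact force between housing and camera_stand below 0.2 N and contact force between housing and housing_b below 0.2 N and contact force between housing and housing_c below 0.2 N and distance of each of housing_b, housing_c from where it was at the start of the episode below 0.015 m and angle between each of housing_b, housing_c's own z axis and vertical below 0.2 rad and height (world z) of housing_ring above 0.1 m and linear speed of housing below 0.03 m/s and angular speed of housing below 0.15 rad/s); the arm keeps its last pose, push and grip.
It fails at once if the camera or its stand is touched (contact force between camera_stand and the arm above 1 N or contact force between camera_stand and the fingers above 1 N or contact force between camera_stand and housing above 1 N).
It fails at once if the fingers touch the graduated ring (contact force between the fingers and housing_ring above 1 N).
It fails at once if another housing is pulled up or knocked askew (distance of any of housing_b, housing_c from where it was at the start of the episode above 0.02 m or angle between any of housing_b, housing_c's own z axis and vertical above 0.3 rad).
It also fails if it takes over 42 s, if anything falls off the work surface, if the arm or the gripper's body presses on something with over 40 N, if the wrist force passes 120 N, or if a joint passes its speed limit or range.

## Working session

There is one attempt and no reset: what is moved stays moved. The work goes in short steps, Python scripts to look and compute and a shell command to move; the robot and the scene stay as the last step left them, time stands still between calls to the robot, and variables do not carry over. Pictures are saved under pics/ and viewed, and the job is handed in when it is done.

```bash
ls -la; mkdir -p pics; python3 - <<'E'
from cell import *
import cv2, numpy as np
o=get_obs(); print(o['t'],o['position'],o['ee_rot'],o['width'])
for n in ("scene","side","wrist"):
    im,d=snapshot(n); cv2.imwrite(f"pics/{n}0.png",im[:,:,::-1]); np.savez(f"pics/{n}0.npz",im=im,d=d)
    c=get_calibration(n); print(n,c)
print(manip.tips_ahead, [a for a in dir(manip) if a[0]!='_'])
E
```

```text
total 12
drwxr-xr-x  3 agent agent 4096 Dec  7 15:46 .
drwxr-xr-x 23 root  root  4096 Dec  7 15:46 ..
drwxr-xr-x  2 agent agent 4096 Dec  7 15:46 pics
0.0 [6.74407494e-01 2.65959014e-05 2.29494722e-01] [[-6.72084125e-05  9.99998058e-01 -1.96965481e-03]
 [ 9.99999996e-01  6.70815940e-05 -6.44521399e-05]
 [-6.43198872e-05 -1.96965913e-03 -9.99998058e-01]] 0.08673078281831442
scene {'mtx': array([[527.38551449,   0.        , 304.40038913],
       [  0.        , 527.38551449, 236.58905283],
       [  0.        ,   0.        ,   1.        ]]), 'eye': array([1.01172108, 0.42344771, 1.15152891]), 'orientation': array([[-0.71095652, -0.58029339,  0.39724099],
       [ 0.70308337, -0.59830396,  0.38432558],
       [ 0.01464926,  0.55253232,  0.83336273]])}
side {'mtx': array([[545.29546593,   0.        , 321.89274195],
       [  0.        , 545.29546593, 230.14006865],
       [  0.        ,   0.        ,   1.        ]]), 'eye': array([0.15848914, 0.67407146, 1.18009302]), 'orientation': array([[-0.85789587,  0.40562014, -0.31541556],
       [-0.51378892, -0.67006   ,  0.53576164],
       [ 0.00596836,  0.62168472,  0.78324484]])}
wrist {'mtx': array([[361.79286174,   0.        , 319.09246224],
       [  0.        , 361.79286174, 244.28555418],
       [  0.        ,   0.        ,   1.        ]]), 'eye': array([0.67579822, 0.08092591, 0.38310165]), 'orientation': array([[ 9.99999514e-01, -4.07722728e-04,  8.97966072e-04],
       [ 1.30334881e-04,  9.57187708e-01,  2.89467915e-01],
       [-9.77544734e-04, -2.89467657e-01,  9.57187296e-01]])}
0.008 ['PlanningError', 'tips_ahead']
```

View pics/scene0.png

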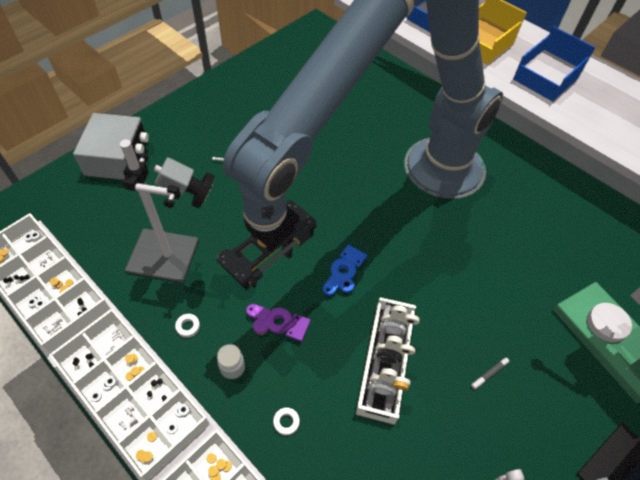

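View pics/side0.png

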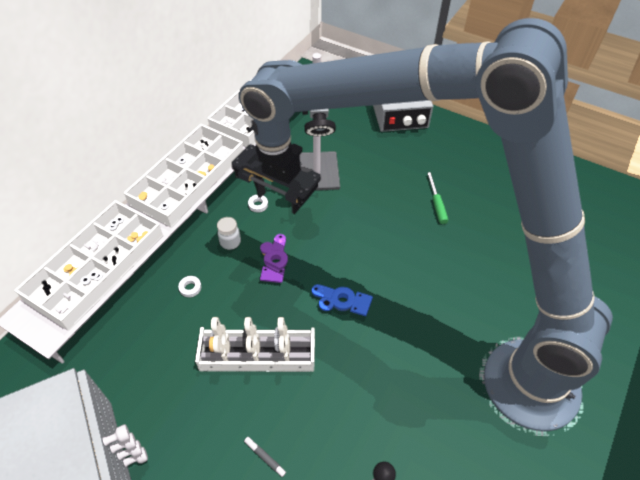

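View pics/wrist0.png

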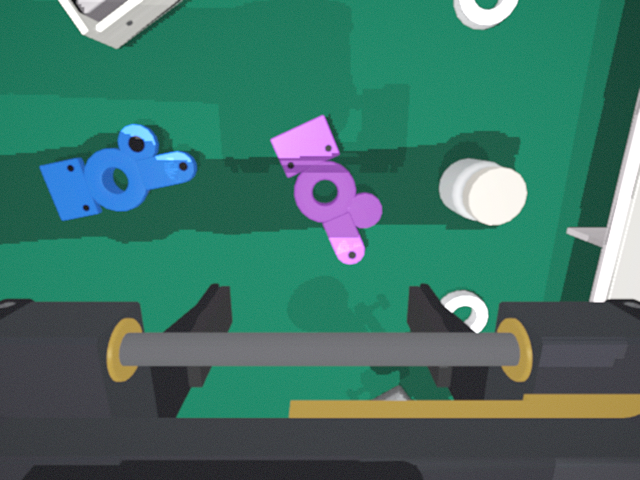

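The brass-covered housing is the end one in the carrier, at scene (392,385) and side (217,345). The camera and stand are at scene (165,200) and side (319,130). Next I'll measure the carrier, housing and lens.

```bash
cat > h.py <<'E'
from cell import *
import cv2, numpy as np
def cloud(d,c,mask):
    v,u=np.nonzero(mask&(d>0)); z=d[v,u]; K=c['mtx']
    p=np.c_[(u-K[0,2])/K[0,0]*z, -(v-K[1,2])/K[1,1]*z, -z]
    return p@c['orientation'].T+c['eye'], np.c_[u,v]
def proj(c,P):
    q=(np.atleast_2d(P)-c['eye'])@c['orientation']; K=c['mtx']
    return np.c_[K[0,0]*q[:,0]/-q[:,2]+K[0,2], K[1,1]*q[:,1]/q[:,2]+K[1,2]]
E
python3 - <<'E'
from h import *
out={}
for n in ("scene","side"):
    f=np.load(f"pics/{n}0.npz"); c=get_calibration(n); im=f['im'].copy()
    for t in ("housing","housing_ring","rack","camera_stand","lens"):
        for i,r in enumerate(outline_of(n,t)[:5]):
            P,uv=cloud(f['d'],c,r['pixels'])
            print(n,t,round(r['p'],2),np.round(r['point']),len(P),np.round(np.median(P,0),3) if len(P) else '', np.round(P.min(0),3),np.round(P.max(0),3))
            out[f"{n}_{t}_{i}"]=r['pixels']
    crop=im[290:430,340:430] if n=="scene" else im[310:380,190:320]
    cv2.imwrite(f"pics/{n}_rack.png",cv2.resize(crop[:,:,::-1],None,fx=4,fy=4,interpolation=2))
    crop=im[100:290,60:260] if n=="scene" else im[40:200,260:380]
    cv2.imwrite(f"pics/{n}_cam.png",cv2.resize(crop[:,:,::-1],None,fx=3,fy=3,interpolation=2))
np.savez("pics/masks.npz",**out)
print(get_obs()['t'])
E
```

```text
scene housing 0.94 [394. 351.] 658 [0.583 0.273 0.104] [0.512 0.241 0.008] [0.604 0.306 0.161]
scene housing 0.75 [387. 384.] 735 [0.643 0.309 0.106] [0.581 0.27  0.01 ] [0.665 0.344 0.163]
scene housing 0.7 [403. 320.] 670 [0.524 0.236 0.104] [0.45  0.191 0.008] [0.545 0.268 0.162]
scene housing 0.7 [186. 182.] 1338 [ 0.701 -0.212  0.342] [ 0.543 -0.557 -0.002] [ 0.743 -0.16   0.369]
scene housing 0.6 [273. 319.] 1399 [0.684 0.023 0.024] [ 0.62  -0.061 -0.005] [0.737 0.098 0.031]
scene housing_ring 0.66 [380. 386.] 295 [0.649 0.305 0.096] [0.633 0.281 0.059] [0.664 0.33  0.111]
scene rack 0.69 [381. 367.] 2740 [0.612 0.273 0.037] [ 0.442  0.162 -0.004] [0.705 0.364 0.163]
scene camera_stand 0.65 [164. 205.] 6094 [ 0.751 -0.289  0.171] [ 0.529 -0.643 -0.006] [ 0.857 -0.16   0.418]
scene lens 0.6 [184. 182.] 1387 [ 0.701 -0.214  0.341] [ 0.53  -0.566 -0.004] [ 0.745 -0.16   0.369]
side housing 0.7 [250. 338.] 504 [0.573 0.277 0.102] [ 0.551  0.2   -0.002] [0.635 0.309 0.161]
side housing 0.68 [283. 337.] 440 [0.513 0.243 0.101] [ 0.491  0.177 -0.002] [0.575 0.272 0.163]
side housing 0.64 [341. 296.] 1128 [0.473 0.045 0.023] [ 0.402 -0.015 -0.006] [0.553 0.092 0.032]
side housing 0.61 [219. 342.] 572 [0.63  0.313 0.109] [0.611 0.276 0.012] [0.659 0.347 0.162]
side housing 0.56 [271. 259.] 957 [0.683 0.026 0.024] [ 0.628 -0.049 -0.004] [0.751 0.1   0.031]
side rack 0.86 [261. 356.] 3586 [0.561 0.272 0.033] [ 0.438  0.147 -0.005] [0.719 0.367 0.127]
side rack 0.49 [252. 340.] 500 [0.573 0.277 0.102] [ 0.551  0.207 -0.   ] [0.642 0.309 0.161]
side camera_stand 0.86 [322. 154.] 1962 [ 0.723 -0.295  0.02 ] [ 0.581 -1.788 -0.758] [ 1.69  -0.021  0.416]
side lens 0.61 [319. 123.] 571 [ 0.679 -0.192  0.326] [ 0.642 -0.55  -0.007] [ 0.901 -0.159  0.343]
0.65
```

View pics/scene_rack.png

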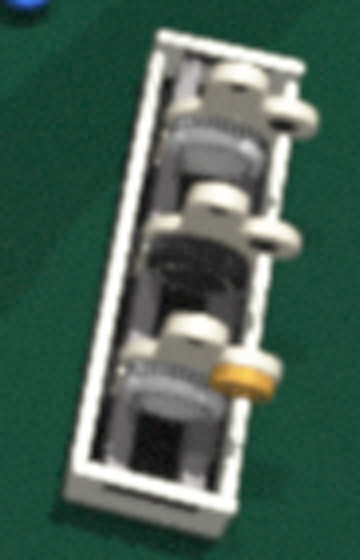

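View pics/side_rack.png

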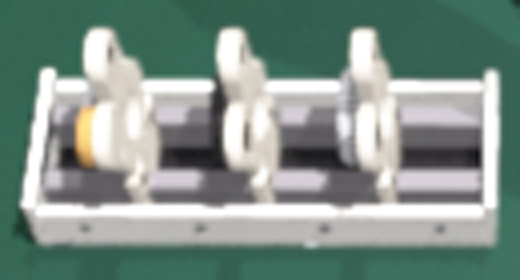

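View pics/scene_cam.png

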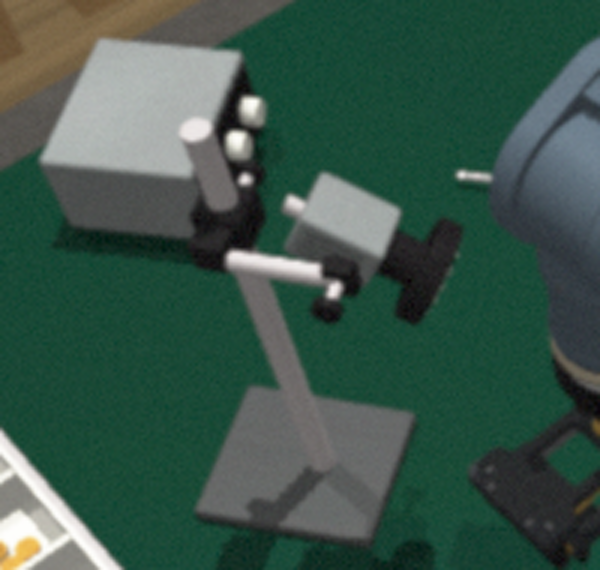

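View pics/side_cam.png

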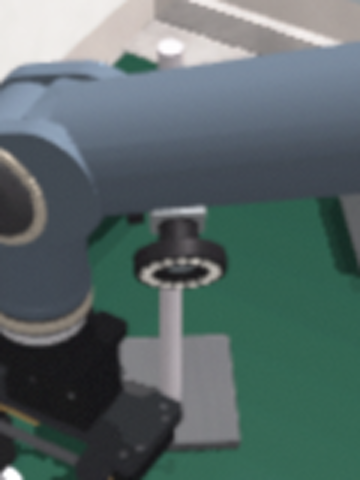

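```bash
python3 - <<'E'
from h import *
m=np.load("pics/masks.npz")
# rack yaw via rim points z 0.03-0.056
S={n:(np.load(f"pics/{n}0.npz")['d'],get_calibration(n)) for n in("scene","side")}
allp={}
for n,k in (("scene","scene_rack_0"),("side","side_rack_0")):
    mk=cv2.dilate(m[k].astype(np.uint8),np.ones((9,9)))>0
    P,_=cloud(*S[n],mk); allp[n]=P
    Q=P[(P[:,2]>0.012)&(P[:,2]<0.056)]
    r=cv2.minAreaRect(Q[:,:2].astype(np.float32)*1000); print(n,"rack rect",r, cv2.boxPoints(r).round(0).tolist())
# base plate of stand
for n in S:
    d,c=S[n]; P,uv=cloud(d,c,np.ones(d.shape,bool))
    s=(abs(P[:,2]-0.014)<0.006)&(P[:,0]>.6)&(P[:,0]<1.0)&(P[:,1]>-.5)&(P[:,1]<-.2)
    if s.sum()>20:
        im=np.zeros(d.shape,np.uint8); im[uv[s][:,1],uv[s][:,0]]=1
        nn,l,st,_=cv2.connectedComponentsWithStats(im); b=1+np.argmax(st[1:,4])
        Q=P[s][l[uv[s][:,1],uv[s][:,0]]==b]; print(n,"base",len(Q),cv2.minAreaRect(Q[:,:2].astype(np.float32)*1000),Q[:,2].mean())
    s=(P[:,2]>0.39)&(P[:,2]<0.43)&(P[:,0]>.6)&(P[:,0]<1.0)&(P[:,1]>-.5)&(P[:,1]<-.15)
    print(n,'post top',s.sum(),np.median(P[s],0),)
    s=(P[:,2]>0.26)&(P[:,2]<0.385)&(P[:,0]>.6)&(P[:,0]<.76)&(P[:,1]>-.28)&(P[:,1]<-.12)
    np.savez(f"pics/lens_{n}.npz",P=P[s],uv=uv[s]); print(n,'lens pts',s.sum(),P[s].min(0),P[s].max(0))
E
```

```text
scene rack rect ((571.4917602539062, 261.283935546875), (265.1935119628906, 85.50456237792969), 30.915645599365234) [[436.0, 230.0], [480.0, 156.0], [707.0, 293.0], [663.0, 366.0]]
side rack rect ((572.0737915039062, 264.2557067871094), (262.423095703125, 86.95683288574219), 30.950138092041016) [[437.0, 234.0], [482.0, 159.0], [707.0, 294.0], [662.0, 369.0]]
scene base 2415 ((762.97509765625, -315.1700439453125), (134.01344299316406, 151.46571350097656), 34.90938949584961) 0.014108913089859813
scene post top 160 [ 0.75611303 -0.29825573  0.40856109]
scene lens pts 1780 [ 0.64519402 -0.27968161  0.27662051] [ 0.75997507 -0.15997626  0.36938031]
side base 655 ((736.4422607421875, -330.72406005859375), (68.14468383789062, 155.98211669921875), 33.511497497558594) 0.013438941500982836
side post top 79 [ 0.75244019 -0.29776814  0.41093861]
side lens pts 640 [ 0.64154884 -0.23470244  0.2684126 ] [ 0.73255377 -0.15861053  0.34333833]
```

```bash
python3 - <<'E'
from h import *
f=np.load("pics/lens_side.npz"); g=np.load("pics/lens_scene.npz")
a=np.radians(-55.1); X=np.array([np.cos(a),np.sin(a),0]); Y=np.array([-np.sin(a),np.cos(a),0]); O=np.array([.703,-.229,.330])
for nm,q in(("side",f),("scene",g)):
    P=(q['P']-O)@np.c_[X,Y,[0,0,1]]
    # side-view picture: plot x (fwd) vs z
    im=np.full((600,600,3),255,np.uint8)
    for x,y,z in P:
        cv2.circle(im,(int(300+x*3000),int(300-z*3000)),1,(0,0,int(128+y*2000)%256),-1)
    cv2.circle(im,(300,300),4,(255,0,0),1)
    im2=np.full((600,600,3),255,np.uint8)
    for x,y,z in P: cv2.circle(im2,(int(300+x*3000),int(300-y*3000)),1,(0,0,0),-1)
    cv2.imwrite(f"pics/lensfit_{nm}.png",cv2.resize(np.hstack([im,im2]),(800,400)))
im=np.load("pics/side0.npz")['im'][100:150,295:345]; cv2.imwrite("pics/ringzoom.png",cv2.resize(im[:,:,::-1],None,fx=12,fy=12,interpolation=2))
E
```

```text
(no output)
```

View pics/lensfit_side.png

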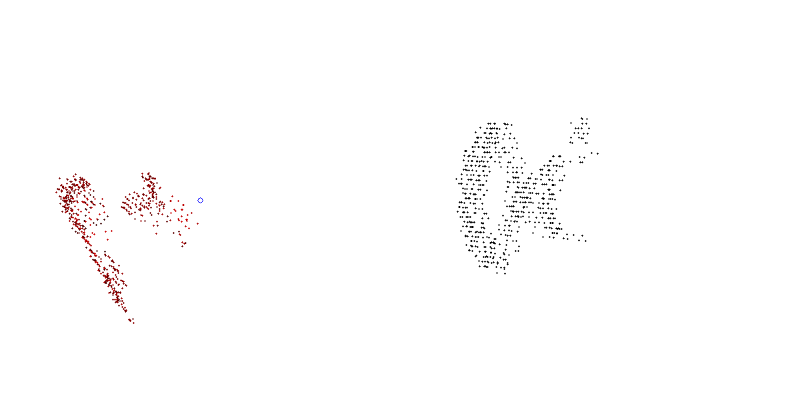

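View pics/lensfit_scene.png

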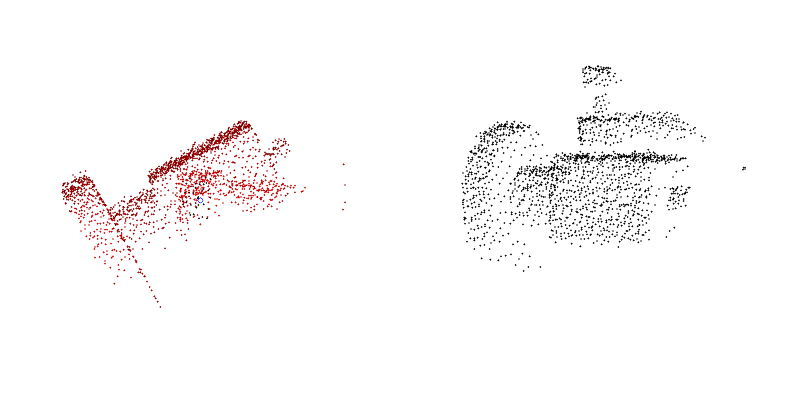

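View pics/ringzoom.png

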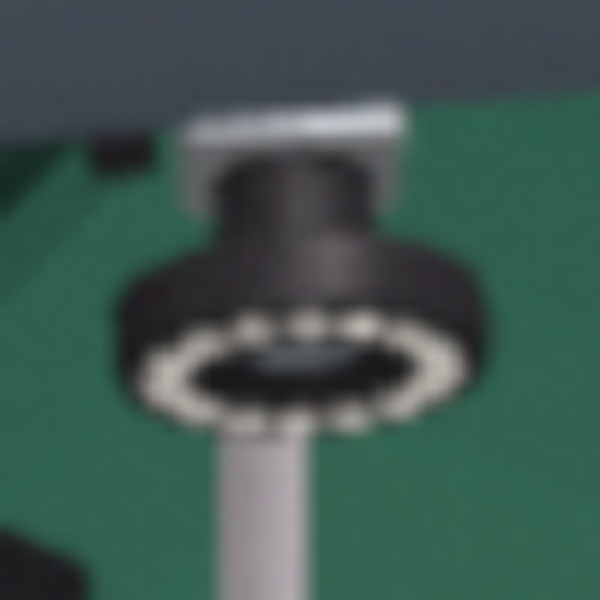

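```bash
python3 - <<'E'
from h import *
m=np.load("pics/masks.npz"); a=np.radians(30.95); R=np.array([[np.cos(a),-np.sin(a),0],[np.sin(a),np.cos(a),0],[0,0,1]]); O=np.array([.5718,.2628,0])
for n,ks in (("scene",["scene_housing_0","scene_housing_1","scene_housing_2"]),("side",["side_housing_0","side_housing_1","side_housing_3"])):
    f=np.load(f"pics/{n}0.npz"); c=get_calibration(n)
    for k in ks:
        P,_=cloud(f['d'],c,m[k]); Q=(P-O)@R
        print(k)
        for lo,hi in((.155,.17),(.14,.155),(.125,.14),(.11,.125),(.09,.11),(.07,.09)):
            s=(Q[:,2]>lo)&(Q[:,2]<hi)
            q=Q[s]
            if len(q)>5: print(lo,len(q),'x',np.percentile(q[:,0],[5,50,95]).round(4),'y',np.percentile(q[:,1],[3,50,97]).round(4))
# lens planes
g=np.load("pics/lens_scene.npz")['P']; f=np.load("pics/lens_side.npz")['P']
b=np.radians(-55.1);X=np.array([np.cos(b),np.sin(b),0]);Y=np.array([-np.sin(b),np.cos(b),0]);L=np.array([.703,-.229,.330])
rng=np.random.default_rng(0)
for nm,P in(("boxtop",g),("face",f)):
    P=(P-L)@np.c_[X,Y,[0,0,1]]; best=None
    for _ in range(3000):
        p=P[rng.choice(len(P),3,False)]; nn=np.cross(p[1]-p[0],p[2]-p[0]); l=np.linalg.norm(nn)
        if l<1e-5: continue
        nn/=l
        if nm=="boxtop" and abs(nn[2])<.75: continue
        if nm=="face" and abs(nn[0])<.75: continue
        s=abs((P-p[0])@nn)<.002
        if best is None or s.sum()>best.sum(): best=s
    q=P[best]; u,sv,vt=np.linalg.svd(q-q.mean(0)); print(nm,best.sum(),vt[2],q.mean(0))
E
```

```text
scene_housing_0
0.155 49 x [0.0052 0.0095 0.0144] y [-0.011  -0.0015  0.0093]
0.14 52 x [0.007  0.0125 0.0141] y [-0.0148 -0.0033  0.0128]
0.125 83 x [0.0044 0.0105 0.0126] y [-0.0138  0.018   0.038 ]
0.11 88 x [0.0043 0.01   0.0116] y [-0.0149  0.0171  0.044 ]
0.09 260 x [0.0073 0.0153 0.0249] y [-0.0233  0.0002  0.0336]
0.07 55 x [0.0071 0.0221 0.0244] y [-0.0283 -0.0203  0.0253]
scene_housing_1
0.155 52 x [0.0757 0.0799 0.084 ] y [-0.0119 -0.0018  0.0082]
0.14 61 x [0.0747 0.0822 0.0838] y [-0.0151 -0.0015  0.0131]
0.125 99 x [0.0739 0.0812 0.0891] y [-0.013   0.0246  0.0364]
0.11 138 x [0.0757 0.0826 0.0903] y [-0.0145  0.0208  0.0438]
0.09 244 x [0.0745 0.0875 0.0946] y [-0.0254 -0.0048  0.025 ]
0.07 66 x [0.0766 0.0917 0.0943] y [-0.0301 -0.0177  0.0244]
scene_housing_2
0.155 42 x [-0.0643 -0.0607 -0.0554] y [-0.0117 -0.0009  0.0074]
0.14 57 x [-0.0655 -0.0578 -0.0563] y [-0.0153 -0.001   0.0125]
0.125 82 x [-0.0665 -0.059  -0.0567] y [-0.0149  0.012   0.0368]
0.11 86 x [-0.0627 -0.0598 -0.0579] y [-0.0141  0.0168  0.0421]
0.09 251 x [-0.0645 -0.0551 -0.0454] y [-0.0248 -0.0005
[... 709 characters left out ...]
9  0.0335  0.0459]
0.09 111 x [-0.0679 -0.0514 -0.0449] y [-0.0179  0.0101  0.0431]
0.07 48 x [-0.0692 -0.0667 -0.047 ] y [-0.0226  0.0237  0.0303]
side_housing_3
0.155 39 x [0.0751 0.0793 0.0847] y [-0.0081  0.0022  0.0128]
0.14 50 x [0.074  0.0762 0.084 ] y [-0.0088  0.0093  0.0157]
0.125 81 x [0.0729 0.0766 0.0868] y [-0.0103  0.0227  0.0394]
0.11 113 x [0.0724 0.0764 0.0882] y [-0.0083  0.0337  0.0461]
0.09 82 x [0.0714 0.0726 0.0937] y [-0.0218  0.0061  0.0445]
0.07 47 x [0.0701 0.0715 0.0742] y [-0.025   0.0133  0.0307]
boxtop 449 [ 0.47325344  0.00599315 -0.88090593] [-0.00414988  0.00187677  0.02237106]
face 236 [0.88396112 0.00200931 0.4675561 ] [-0.05438932  0.00179609 -0.02441209]
```

```bash
cat >> h.py <<'E'
from scipy.spatial.transform import Rotation as Rot
a=np.radians(30.95); RR=np.array([[np.cos(a),-np.sin(a),0],[np.sin(a),np.cos(a),0],[0,0,1]]); RO=np.array([.5718,.2628,0])
def delta(Rt,pt):
    o=get_obs(); R=np.array(o['ee_rot']); p=np.array(o['position'])
    rv=Rot.from_matrix(R.T@Rt).as_rotvec(degrees=True); t=R.T@(pt-p)
    print('t',o['t'],'rot deg',rv.round(2),'shift',t.round(4),'width',o['width'],'F',np.round(o['ft_force'],2))
def pick(lean=np.radians(4),lug=np.array([.079,-.0005,.143])):
    zh=RR@np.array([np.sin(lean),0,np.cos(lean)]); xh=RR@np.array([np.cos(lean),0,-np.sin(lean)])
    Rt=np.c_[np.cross(xh,-zh),xh,-zh]
    return Rt, RO+RR@lug, zh
E
python3 - <<'E'
from h import *
Rt,lug,zh=pick(); print(lug,Rt)
tcp=lug+(.003-.011)*zh
delta(Rt,tcp+.09*zh)
E
```

```text
[0.63980884 0.30300009 0.143     ] [[-0.51428986  0.85552732 -0.0598243 ]
 [ 0.85761643  0.51303708 -0.03587505]
 [ 0.         -0.06975647 -0.99756405]]
t 0.65 rot deg [  3.91  -1.08 -30.94] shift [ 0.3059 -0.0303  0.0058] width 0.08699771368523532 F [-0.47 -0.31 -0.39]
```

```bash
python3 -m creep '[[[0.8,-0.2,-6,0.045,-0.005,0,0.15],[1.6,-0.4,-12,0.09,-0.01,0,0.15],[2.4,-0.7,-19,0.14,-0.015,0,0.15],[3.1,-0.9,-25,0.19,-0.02,0.003,0.15],[3.9,-1.1,-31,0.24,-0.025,0.005,0.15],[3.9,-1.1,-31,0.275,-0.03,0.006,0.15],[3.9,-1.1,-31,0.306,-0.03,0.006,0.15],[3.9,-1.1,-31,0.306,-0.03,0.006,0.15],[3.9,-1.1,-31,0.306,-0.03,0.006,0.15]]]' 15
python3 - <<'E'
from h import *
Rt,lug,zh=pick()
delta(Rt,lug+(.003-.011)*zh)
for n in("wrist","side"):
    c=get_calibration(n); im,d=snapshot(n)
    np.savez(f"pics/{n}1.npz",im=im,d=d,K=c['mtx'],eye=c['eye'],ori=c['orientation'])
    im=im.copy()
    for k in range(3):
      for h in (.149,.133):
        p=proj(c,lug+(h-.133)*zh-RR@[.07*k,0,0])[0]; cv2.circle(im,tuple(int(round(x)) for x in p),3,(255,0,0),1)
    cv2.imwrite(f"pics/{n}1.png",im[:,:,::-1])
E
```

```text
t: 1.55
position: [0.6447, 0.3067, 0.2243]
ee_rot: [[-0.517, 0.854, -0.06], [0.856, 0.515, -0.037], [-0.001, -0.07, -0.998]]
ft_force: [0.2, -0.8, 0.7]
width: 0.0502
t 1.55 rot deg [-0.03  0.04  0.15] shift [-0.0006 -0.0004  0.0895] width 0.050174759771337035 F [ 0.17 -0.81  0.7 ]
```

View pics/wrist1.png

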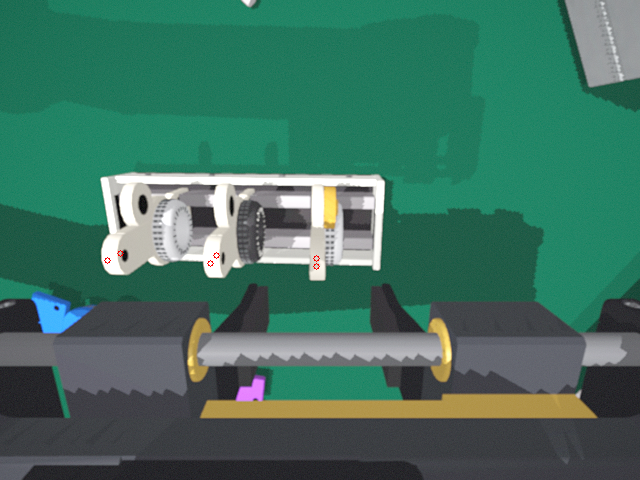

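View pics/side1.png

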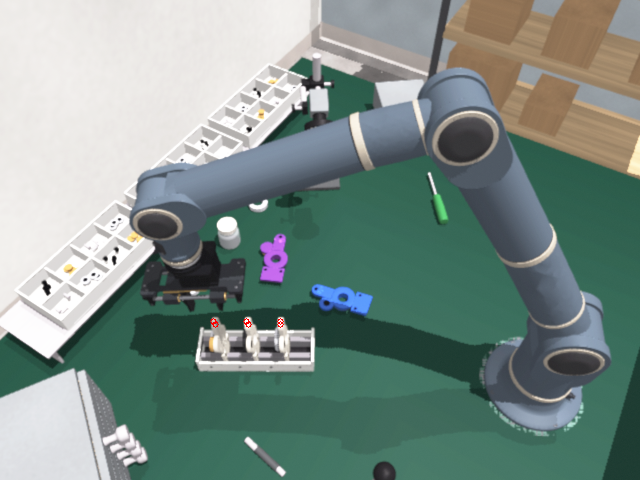

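Wrist view: the brass housing's lug is at (317,266), where I predicted it and midway between the fingers. The side view agrees, with the lug at (215,323). Going down.

```bash
python3 -m creep '[[[0,0,0,-0.0005,0,0.025,0.15],[0,0,0,-0.0005,0,0.05,0.15],[0,0,0,-0.0005,0,0.07,0.15],[0,0,0,-0.0005,0,0.083,0.15],[0,0,0,-0.0005,0,0.0895,0.15],[0,0,0,-0.0005,0,0.0895,0.15]]]'
python3 - <<'E'
from h import *
Rt,lug,zh=pick()
delta(Rt,lug+(.003-.011)*zh)
for n in("wrist","scene"):
    im,d=snapshot(n); np.savez(f"pics/{n}2.npz",im=im,d=d)
    if n=="scene": im=cv2.resize(im[290:430,330:430],None,fx=4,fy=4,interpolation=2)
    cv2.imwrite(f"pics/{n}2.png",im[:,:,::-1])
E
```

```text
t: 2.25
position: [0.64, 0.3014, 0.1348]
ee_rot: [[-0.514, 0.855, -0.06], [0.858, 0.513, -0.037], [-0.001, -0.071, -0.997]]
ft_force: [-0.5, -0.2, 0.0]
width: 0.0502
t 2.25 rot deg [-0.06  0.03 -0.  ] shift [ 0.0015  0.     -0.0002] width 0.050170075424118124 F [-0.5  -0.21  0.01]
```

View pics/wrist2.png

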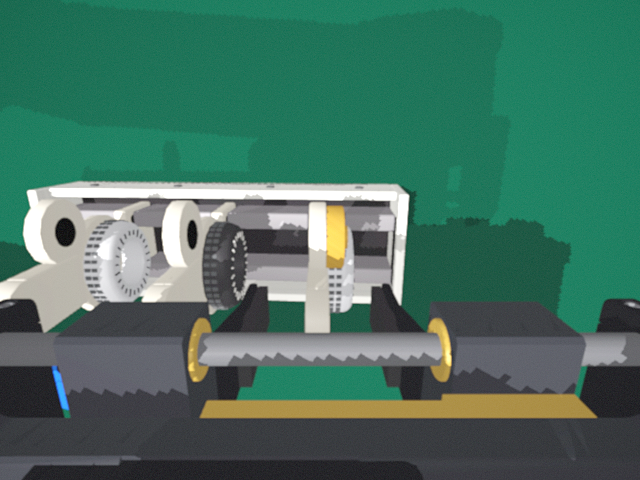

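View pics/scene2.png

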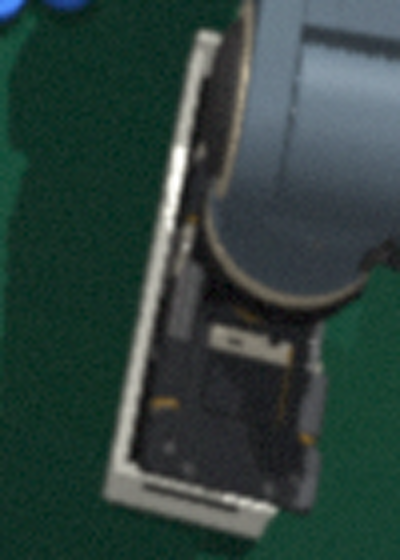

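The lug is between the pads at (317,300), and the fingers are clear of the ring and cover. Closing.

```bash
python3 -m creep '[[[0,0,0,0.0015,0,0,-0.3],[0,0,0,0.0015,0,0,-0.5],[0,0,0,0.0015,0,0,-0.7],[0,0,0,0.0015,0,0,-1],[0,0,0,0.0015,0,0,-1],[0,0,0,0.0015,0,0,-1],[0,0,0,0.0015,0,0,-1],[0,0,0,0.0015,0,0,-1]]]' 30
```

```text
t: 3.15
position: [0.6388, 0.3034, 0.1353]
ee_rot: [[-0.515, 0.855, -0.06], [0.857, 0.514, -0.037], [-0.0, -0.071, -0.997]]
ft_force: [-2.0, -0.7, 0.6]
width: 0.0099
```

```bash
python3 -m creep '[[[0,0,0,0,0,-0.008,-1],[0,0,0,0,0,-0.018,-1],[0,0,0,0,0,-0.028,-1],[0,0,0,0,0,-0.038,-1],[0,0,0,0,0,-0.05,-1],[0,0,0,0,0,-0.06,-1],[0,0,0,0,0,-0.07,-1],[0,0,0,0,0,-0.07,-1],[0,0,0,0,0,-0.07,-1],[0,0,0,0,0,-0.07,-1]]]' 30
python3 - <<'E'
from h import *
print(get_obs()['width'])
for n in("wrist","side"):
    im,d=snapshot(n); np.savez(f"pics/{n}3.npz",im=im,d=d)
    if n=="side": im=cv2.resize(im[230:390,130:330],None,fx=3.5,fy=3.5,interpolation=2)
    cv2.imwrite(f"pics/{n}3.png",im[:,:,::-1])
E
```

```text
t: 4.15
position: [0.6429, 0.306, 0.2044]
ee_rot: [[-0.515, 0.855, -0.061], [0.857, 0.514, -0.037], [-0.0, -0.071, -0.997]]
ft_force: [-0.7, -0.8, -3.1]
width: 0.0098
0.009779526484383202
```

View pics/wrist3.png

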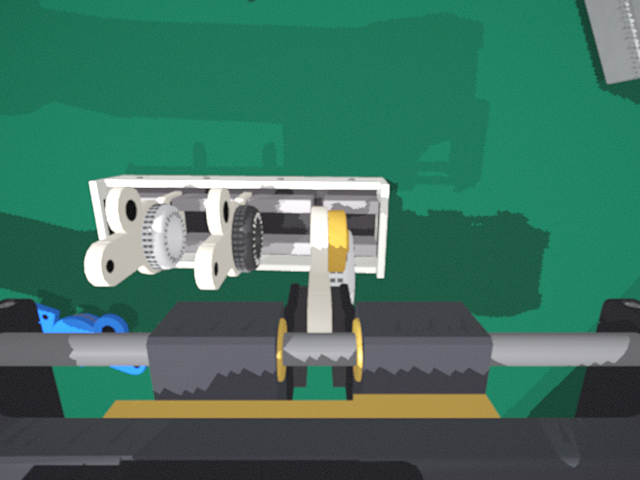

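View pics/side3.png

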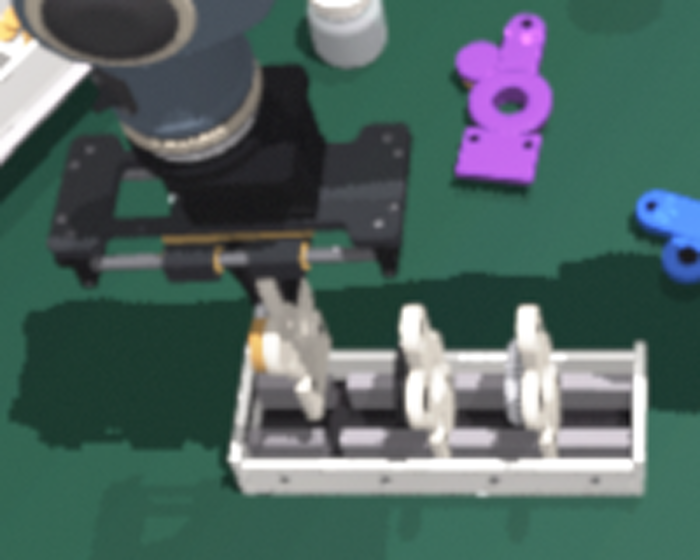

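The housing is clear of the carrier and hanging straight, and the other two haven't moved. The wrist force reads about 3 N down. Now working out the presentation pose.

```bash
cat >> h.py <<'E'
def goal(back=0.0):
    b=np.radians(-55.1); t=.49
    X=np.array([np.cos(b),np.sin(b),0]);Y=np.array([-np.sin(b),np.cos(b),0]);Z=np.array([0,0,1.])
    lx=X*np.cos(t)+Z*np.sin(t); lz=-X*np.sin(t)+Z*np.cos(t)
    L=np.array([.703,-.229,.330])+.0018*Y-.06*lx
    ring=L-(.15+back)*lx
    tcp=ring-.02*lx+(.125-.068)*lz
    Rt=np.c_[Y,lx,-lz]
    return Rt,tcp,L,np.c_[lx,Y,lz]
E
python3 - <<'E'
from h import *
Rt,tcp,L,_=goal(); print(L,tcp); print(Rt)
delta(Rt,tcp)
R=np.array(get_obs()['ee_rot'])
up=R.T@[0,0,.1]; print('up .1',up.round(4))
Rt,tcp,L,_=goal(.1); delta(Rt,tcp)
E
```

```text
[ 0.67418689 -0.18455132  0.30176245] [ 0.57301876 -0.03953021  0.27204902]
[[ 0.82015188  0.5048231   0.26926666]
 [ 0.57214587 -0.72364695 -0.38598471]
 [ 0.          0.47062589 -0.88233286]]
t 4.25 rot deg [-25.79 -18.09  85.17] shift [-0.2601 -0.2422 -0.0506] width 0.009710329521766049 F [ 0.02 -0.06 -3.52]
up .1 [-0.     -0.0071 -0.0997]
t 4.25 rot deg [-25.79 -18.09  85.17] shift [-0.172  -0.2448 -0.0032] width 0.009710329521766049 F [ 0.02 -0.06 -3.52]
```

```bash
python3 -m creep '[[[0,0,0,0,-0.002,-0.03,-1],[0,0,0,0,-0.005,-0.07,-1],[0,0,0,0,-0.008,-0.11,-1],[-1.3,-0.9,4.3,-0.02,-0.02,-0.11,-1],[-3.2,-2.3,10.7,-0.045,-0.04,-0.11,-1],[-5.2,-3.6,17,-0.07,-0.065,-0.11,-1],[-7.1,-5,23.5,-0.1,-0.09,-0.105,-1],[-9,-6.3,29.8,-0.125,-0.115,-0.1,-1],[-11,-7.7,36.2,-0.15,-0.14,-0.095,-1],[-12.9,-9,42.6,-0.17,-0.16,-0.09,-1]]]' 40
python3 - <<'E'
from h import *
Rt,tcp,L,_=goal(); delta(Rt,tcp)
Rt,tcp,L,_=goal(.06); delta(Rt,tcp)
E
```

```text
t: 5.25
position: [0.5983, 0.0788, 0.3058]
ee_rot: [[0.214, 0.96, 0.181], [0.971, -0.188, -0.15], [-0.11, 0.208, -0.972]]
ft_force: [1.0, 0.1, -2.5]
width: 0.0096
t 5.25 rot deg [-12.87  -8.99  42.17] shift [-0.1165 -0.009   0.046 ] width 0.00961299203770881 F [ 1.    0.05 -2.55]
t 5.25 rot deg [-12.87  -8.99  42.17] shift [-0.0778 -0.0521  0.0614] width 0.00961299203770881 F [ 1.    0.05 -2.55]
```

```bash
python3 -m creep '[[[-1.9,-1.3,6.3,-0.01,-0.007,0.008,-1],[-3.9,-2.7,12.7,-0.02,-0.014,0.016,-1],[-5.8,-4,19,-0.032,-0.022,0.025,-1],[-7.7,-5.4,25.3,-0.044,-0.03,0.034,-1],[-9.6,-6.7,31.6,-0.056,-0.038,0.043,-1],[-11.4,-8,37.5,-0.067,-0.045,0.052,-1],[-12.9,-9,42.2,-0.078,-0.052,0.061,-1],[-12.9,-9,42.2,-0.078,-0.052,0.061,-1],[-12.9,-9,42.2,-0.078,-0.052,0.061,-1]]]'
python3 - <<'E'
from h import *
Rt,tcp,L,_=goal(); delta(Rt,tcp)
for n in("scene","side","wrist"):
    im,d=snapshot(n); np.savez(f"pics/{n}4.npz",im=im,d=d)
    cv2.imwrite(f"pics/{n}4.png",im[:,:,::-1])
E
```

```text
t: 6.15
position: [0.5446, 0.0068, 0.2447]
ee_rot: [[0.815, 0.511, 0.272], [0.579, -0.72, -0.383], [0.0, 0.469, -0.883]]
ft_force: [0.4, -0.4, -2.0]
width: 0.01
t 6.15 rot deg [-0.08 -0.23  0.42] shift [-0.0036  0.0607  0.0013] width 0.01003538078280044 F [ 0.39 -0.39 -1.96]
```

View pics/scene4.png

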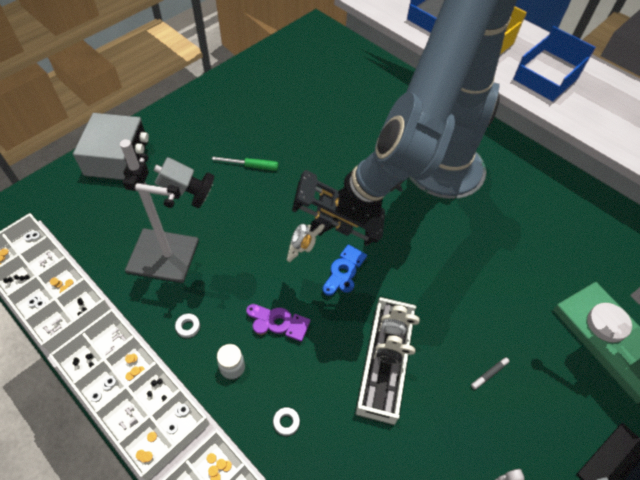

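View pics/side4.png

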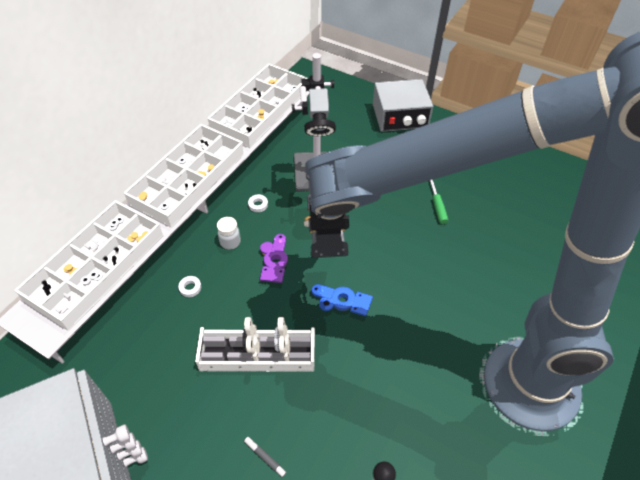

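View pics/wrist4.png

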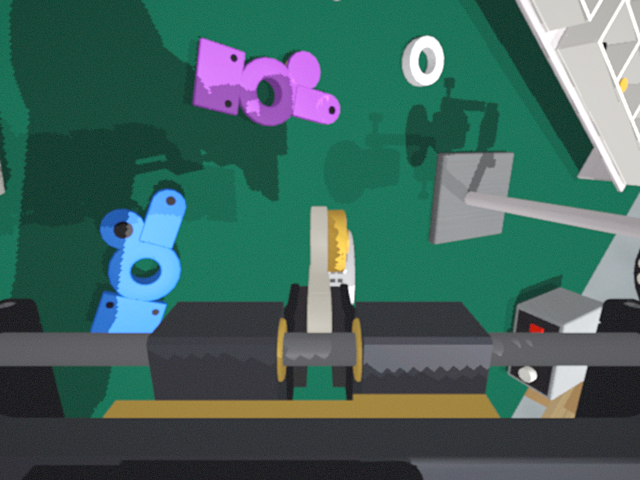

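The scene view shows the housing at (300,240) facing the camera at (200,188), about 20 cm short of it. The other two housings are standing in the carrier. Making the last approach.

```bash
python3 -m creep '[[[0,0,0.2,-0.001,0.01,0,-1],[0,-0.1,0.4,-0.002,0.022,0.001,-1],[0,-0.2,0.4,-0.003,0.034,0.001,-1],[0,-0.2,0.4,-0.0035,0.045,0.001,-1],[0,-0.2,0.4,-0.0035,0.054,0.001,-1],[0,-0.2,0.4,-0.0035,0.06,0.001,-1],[0,-0.2,0.4,-0.0035,0.06,0.001,-1],[0,-0.2,0.4,-0.0035,0.06,0.001,-1],[0,-0.2,0.4,-0.0035,0.06,0.001,-1],[0,-0.2,0.4,-0.0035,0.06,0.001,-1]]]'
python3 - <<'E'
from h import *
Rt,tcp,L,F=goal(); delta(Rt,tcp)
for n in("scene","side","wrist"):
    im,d=snapshot(n); np.savez(f"pics/{n}5.npz",im=im,d=d); c=get_calibration(n)
    P,uv=cloud(d,c,np.ones(d.shape,bool))
    q=(P-L)@F
    # expected housing pts in lens frame
    s=(q[:,0]>-.20)&(q[:,0]<-.135)&(abs(q[:,1])<.05)&(q[:,2]>-.08)&(q[:,2]<.035)
    print(n,s.sum(), q[s].min(0).round(3) if s.any() else '', q[s].max(0).round(3) if s.any() else '')
    if s.sum()>50:
        h,e=np.histogram(q[s][:,0],bins=np.arange(-.2,-.134,.003)); print(list(zip(e.round(3),h)))
        r=s&(q[:,0]>-.156); 
        if r.sum()>20:
            Q=q[r];print('ring front ctr',Q.mean(0),Q.min(0),Q.max(0)); u,sv,vt=np.linalg.svd(Q-Q.mean(0)); print('normal',vt[2],sv)
    s=(abs(q[:,0])<.02)&(abs(q[:,1])<.05)&(abs(q[:,2])<.05)
    if s.sum()>50: print('lens pts',s.sum(),q[s].min(0).round(3),q[s].max(0).round(3))
    im=im.copy()
    for p in (L,L-.15*F[:,0]):
        a=proj(c,p)[0]; 
        if abs(a).max()<2000: cv2.circle(im,tuple(int(x) for x in a),3,(255,0,0),1)
    cv2.imwrite(f"pics/{n}5.png",im[:,:,::-1])
    if n=="scene": cv2.imwrite(f"pics/{n}5z.png",cv2.resize(im[140:280,160:360],None,fx=4,fy=4,interpolation=2)[:,:,::-1])
E
```

```text
t: 7.3
position: [0.5721, -0.039, 0.2716]
ee_rot: [[0.821, 0.505, 0.268], [0.572, -0.724, -0.386], [-0.0, 0.47, -0.883]]
ft_force: [-0.8, 0.4, -3.0]
width: 0.0098
t 7.3 rot deg [-0.04  0.03 -0.03] shift [0.0004 0.001  0.    ] width 0.009830871865971903 F [-0.81  0.36 -3.03]
scene 407 [-0.175 -0.028 -0.066] [-0.15   0.046  0.035]
[(np.float64(-0.2), np.int64(0)), (np.float64(-0.197), np.int64(0)), (np.float64(-0.194), np.int64(0)), (np.float64(-0.191), np.int64(0)), (np.float64(-0.188), np.int64(0)), (np.float64(-0.185), np.int64(0)), (np.float64(-0.182), np.int64(0)), (np.float64(-0.179), np.int64(0)), (np.float64(-0.176), np.int64(16)), (np.float64(-0.173), np.int64(29)), (np.float64(-0.17), np.int64(84)), (np.float64(-0.167), np.int64(21)), (np.float64(-0.164), np.int64(22)), (np.float64(-0.161), np.int64(50)), (np.float64(-0.158), np.int64(62)), (np.float64(-0.155), np.int64(75)), (np.float64(-0.152), np.int64(48)), (np.float64(-0.149), np.int64(0)), (np.float64(-0.146), np.int64(0)), (np.float64(-0.143), np.int64(0)), (np.float64(-0.14), np.int64(0))]
ring front ctr [-0.15287202 
[... 655 characters left out ...]
(10)), (np.float64(-0.173), np.int64(12)), (np.float64(-0.17), np.int64(11)), (np.float64(-0.167), np.int64(61)), (np.float64(-0.164), np.int64(90)), (np.float64(-0.161), np.int64(81)), (np.float64(-0.158), np.int64(115)), (np.float64(-0.155), np.int64(291)), (np.float64(-0.152), np.int64(56)), (np.float64(-0.149), np.int64(0)), (np.float64(-0.146), np.int64(0)), (np.float64(-0.143), np.int64(0)), (np.float64(-0.14), np.int64(0))]
ring front ctr [-0.15342701  0.00904006  0.01980692] [-0.15599967 -0.01490192 -0.00330818] [-0.1508982   0.02513395  0.0257602 ]
normal [-0.97446014 -0.10286997 -0.19961266] [0.1956911  0.06900862 0.01968199]
lens pts 7544 [-0.002 -0.038 -0.039] [0.016 0.037 0.034]
```

View pics/scene5z.png

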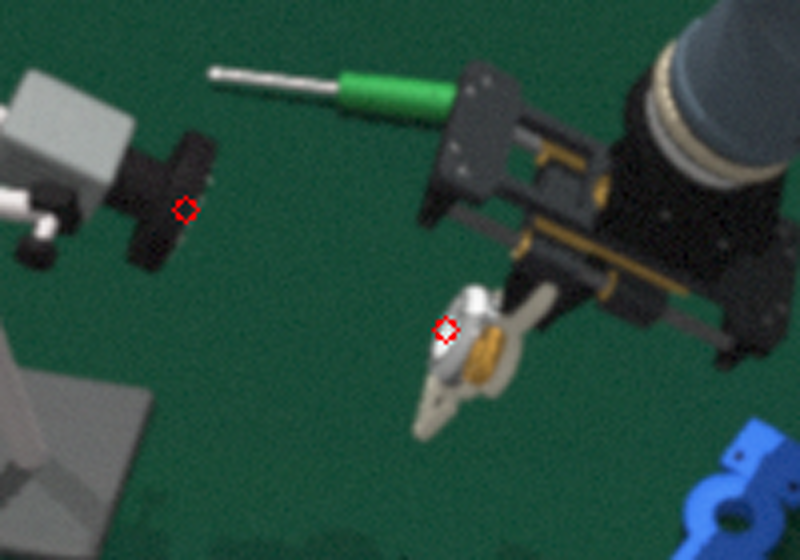

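View pics/side5.png

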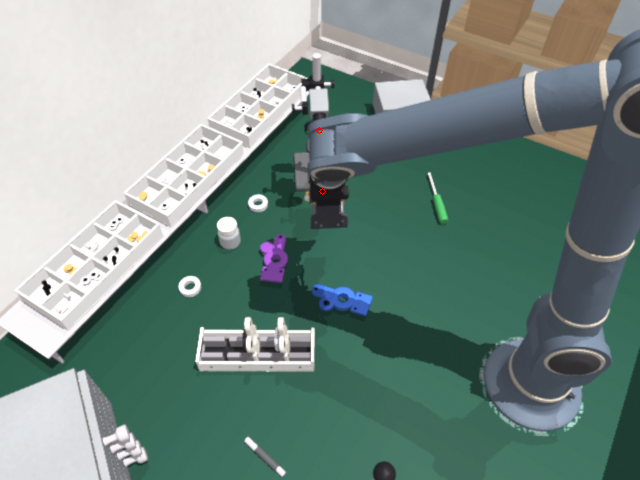

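View pics/wrist5.png

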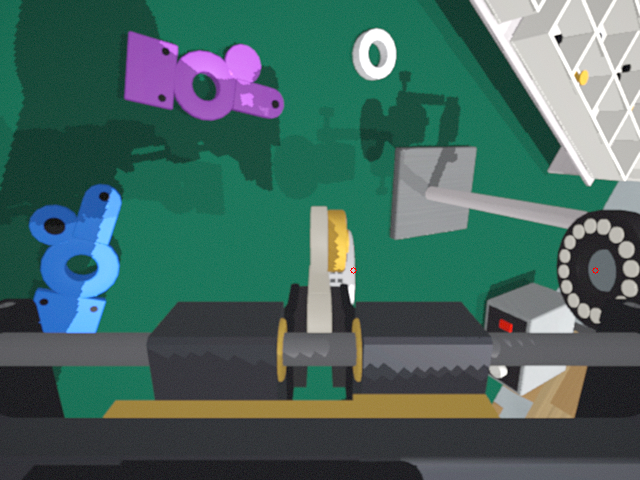

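The ring front measures 152 mm from the lens, within 3 mm of its line and square to within 0.02 rad. The wrist view shows the predicted lens point in the middle of the ring light at (595,270). I'll hold to settle, then hand in.

```bash
python3 -m creep '[[[0,0,0,0,0,0,-1],[0,0,0,0,0,0,-1],[0,0,0,0,0,0,-1],[0,0,0,0,0,0,-1],[0,0,0,0,0,0,-1],[0,0,0,0,0,0,-1],[0,0,0,0,0,0,-1],[0,0,0,0,0,0,-1]]]'
python3 - <<'E'
from h import *
o=get_obs(); print(abs(np.array(o['joint_vel'])).max(), o['width'])
im,d=snapshot("scene"); c=get_calibration("scene"); Rt,tcp,L,F=goal(); delta(Rt,tcp)
P,_=cloud(d,c,np.ones(d.shape,bool)); q=(P-L)@F
s=(q[:,0]>-.156)&(q[:,0]<-.135)&(abs(q[:,1])<.05)&(q[:,2]>-.08)&(q[:,2]<.035); print(q[s].min(0),q[s].max(0))
print(ticket.sign_off())
E
```

```text
t: 8.25
position: [0.5724, -0.0395, 0.2719]
ee_rot: [[0.821, 0.504, 0.269], [0.571, -0.725, -0.386], [0.0, 0.47, -0.883]]
ft_force: [-0.3, -0.6, -3.2]
width: 0.0097
0.0022863087081607543 0.00970916398210845
t 8.3 rot deg [-0.02  0.03 -0.09] shift [0.0005 0.0004 0.0001] width 0.009660703136776493 F [ 1.03  0.42 -4.04]
[-0.15599611 -0.02409659 -0.0232525 ] [-0.15011405  0.03226399  0.03372271]
the job is handed in; nothing more can be done
None
```

I drew the brass-covered housing straight up out of the carrier by its lug and turned it to face the inspection camera. I handed the job in at 8.3 s, still holding it there at 40 N. Sign-off gives no verdict, so everything below comes from my own measurements.

- **Ring position:** in the scene camera's depth image the ring front is about 152 mm from the lens. It is within about 3 mm of the lens line and square to within about 0.02 rad.
- **Hold:** the arm was steady, with joint speeds at or below 0.002 rad/s and the tool within 1 mm of its target. The grip opening was 9.7 mm on the 10 mm lug.
- **Other housings and camera:** in the last pictures both other housings stood in the carrier with no visible change. I judged this by eye and did not measure how far they moved. Nothing came near the camera or its stand.
- **Weaker checks:** the arm hid the housing from the side camera, so that view gave no useful ring check. The wrist camera saw only part of the ring; its distance agreed at about 153 mm, but its plane fit was tilted about 0.2 rad. I put that down to the partial view and relied on the scene fit.

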